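Sort finished mould parts into their trays

TASK

Sort the finished mould parts on the bench mat into their trays: both guide pins into the long narrow tray, both guide bushes into the round dish and the core insert into the square tray. Every part must end up flat on its tray's floor, standing upright as it stands now, not leaning on a rim or on another part. Leave the two polishing stones between the trays where they lie.

Things in the scene. Friction and masses are not known exactly. Their poses are not given: they have to be found in the camera images.
- pin_a: A steel guide pin standing upright on its head: head a disc 30 mm in diameter and 8 mm high, above it a plain round shaft 16 mm in diameter; 66 mm tall in all. Both pins are alike and either may take any spot. 0.13 kg, give or take a third. Origin: centre of the underside of the head; z axis up along the shaft.
- pin_b: A steel guide pin standing upright on its head: head a disc 30 mm in diameter and 8 mm high, above it a plain round shaft 16 mm in diameter; 66 mm tall in all. Both pins are alike and either may take any spot. 0.13 kg, give or take a third. Origin: centre of the underside of the head; z axis up along the shaft.
- bush_a: A steel guide bush (flanged sleeve, open bore of 18 mm) standing upright on its flange: flange 40 mm in diameter and 8 mm high, above it a round sleeve 30 mm in diameter; 40 mm tall in all. Both bushes are alike and either may take any spot. 0.14 kg, give or take a third. Origin: centre of the underside of the flange; z axis up along the bore.
- bush_b: A steel guide bush (flanged sleeve, open bore of 18 mm) standing upright on its flange: flange 40 mm in diameter and 8 mm high, above it a round sleeve 30 mm in diameter; 40 mm tall in all. Both bushes are alike and either may take any spot. 0.14 kg, give or take a third. Origin: centre of the underside of the flange; z axis up along the bore.
- insert: The steel core insert: a stepped block whose base is 56 mm (its x) by 36 mm (its y) and 22 mm high, carrying a centred raised core 36 mm (x) by 24 mm (y) and a further 22 mm high; 44 mm tall in all. 0.45 kg, give or take a third. Lies on its base, turned any way. Origin: centre of the base's underside; z up.
- long_tray: Long narrow open aluminium tray for the guide pins, fixed to the bench, 150 mm along its x, 68 mm along its y, 18 mm high over all; walls 4 mm and floor 4 mm thick. Origin: centre of its underside, at bench level; z up.
- round_dish: Round flat open aluminium dish for the guide bushes, fixed to the bench, 128 mm in outer diameter, 18 mm high over all; wall 4 mm and floor 4 mm thick. Two bushes fit side by side. Origin: centre of its underside, at bench level; z up.
- square_tray: Square open aluminium tray for the core insert, fixed to the bench, 96 by 96 mm along its x and y, 18 mm high over all; walls 4 mm and floor 4 mm thick. Origin: centre of its underside, at bench level; z up.
- stone_r: A reddish-brown polishing stone lying flat, a loose bystander, 100 mm along its x, 18 mm along its y, 12 mm high, 0.06 kg. Lies in the gap between two trays. Origin: centre of its underside.
- stone_l: A reddish-brown polishing stone lying flat, a loose bystander, 100 mm along its x, 18 mm along its y, 12 mm high, 0.06 kg. Lies in the gap between two trays. Origin: centre of its underside.

How it is judged:
At the end, for the whole second after the job is handed in: Pins in the long tray (centres within 60 mm along, 20 mm across), bushes in the round dish (within 44 mm of its centre), insert in the square tray (within 32 mm each way); each on the floor (underside under 9 mm above the bench), upright within 0.12 rad and still (x of pin_a in the frame of long_tray between -0.06 and 0.06 m and y of pin_a in the frame of long_tray between -0.02 and 0.02 m and z of pin_a in the frame of long_tray between 0 and 0.009 m and angle between each of pin_a, pin_b, bush_a, bush_b, insert's own z axis and vertical below 0.12 rad and linear speed of each of pin_a, pin_b, bush_a, bush_b, insert below 0.02 m/s and angular speed of each of pin_a, pin_b, bush_a, bush_b, insert below 0.2 rad/s and x of pin_b in the frame of long_tray between -0.06 and 0.06 m and y of pin_b in the frame of long_tray between -0.02 and 0.02 m and z of pin_b in the frame of long_tray between 0 and 0.009 m and horizontal distance between each of bush_a, bush_b and round_dish below 0.044 m and z of bush_a in the frame of round_dish between 0 and 0.009 m and z of bush_b in the frame of round_dish between 0 and 0.009 m and x of insert in the frame of square_tray between -0.032 and 0.032 m and y of insert in the frame of square_tray between -0.032 and 0.032 m and z of insert in the frame of square_tray between 0 and 0.009 m); the robot touches nothing.
It fails at once if a polishing stone was moved by more than 30 mm (distance of any of stone_r, stone_l from where it was at the start of the episode above 0.03 m).
It also fails if it takes over 131 s, if anything falls off the work surface, if the arm or the gripper's body presses on something with over 40 N, if the wrist force passes 120 N, or if a joint passes its speed limit or range.

ROBOT

A 6-joint arm with a two-finger parallel gripper is mounted at the origin on the work surface. World frame = base frame: x ahead of the robot, y to its left, z up, the work surface at z = 0. Lengths are in m, angles in rad, forces in N, time in s.
With the tool pointing down it reaches from about 0.3 to 0.875 m from the base axis. Payload 6.4 kg.
Tool frame: the origin (TCP) lies between the finger pads; the fingertips stand 11 mm ahead of it and the grasp point (between the pads) lies 8 mm behind it; z points along the fingers, y is the line along which they close (so a half turn about z gives the same grasp; the last joint's range is limited). The gripper opens to 85 mm and grips with 20 to 120 N. Pads are 22 mm wide; open, the fingers measure 114 mm over their backs; the gripper's body (76 mm by 85 mm) begins 54 mm behind the grasp point. The pads swing forward as they close: fully open they stand 13 mm farther back than shut.
Start: joints at [1.024, 0.181, 1.607, -0, 1.354, -0.206], TCP at [0.192, 0.542, 0.214] pointing down, gripper open.
Joint ranges: [-2.99, 2.99], [-0.89, 2.07], [0.3, 2.58], [-1.14, 4.28], [0, 2.63], [-3.12, 3.12]. Speed limits (rad/s): [2.57, 2.57, 3.01, 3.14, 3.14, 3.14].

INTERFACE

Orientations are given as a unit quaternion [w, x, y, z].
In Python, from cell import ctrl gives the robot as it stands.
- The arm moves only by the tool carry_out, never from a script. Its arguments are lists of equal length, an entry for each row: "delta_pos": the shift along the tool's x, y, z as a fraction of full scale, a list of three; "angular": the turn, a rotation vector about the tool's x, y, z as a fraction of full scale, a list of three; "claw": the opening, from -1 (shut) to 1 (fully open). A call has 1 to 10 rows; each row is the pose to reach, as a shift and turn from the pose commanded when the call began, along the tool's axes at that moment, turning the shorter way round; what a row does not reach only later rows make up. Full scale, the value 1, is 0.2 m for a shift and 180 degrees for a turn. A row lasts 1/12 s, in which the tool goes at most 41.7 mm and 7.16 degrees, less where a joint would pass 70% of its speed; a pose out of reach is approached as far as the arm can. A call with a number of a shift or a turn outside -1 to 1 is refused whole. A call with a gripper value outside its range is refused whole. The fingers move at their own pace and stop on an object; "grip_force" is the grip in N (left out, the last holds). Time passes only in rows, so rows that repeat a pose let the fingers close. It gives the time, the measured TCP pose, the force, the opening and the grip force at its end, in the units of the state.
- ctrl.sense(): the state, without advancing time (a new reading comes with each control period).
- ctrl.capture(name): name is "scene" or "top"; returns the picture (480x640x3 uint8, red, green, blue); there is no depth.
- ctrl.camera_model(name): a dict with "camera_matrix" (3x3 intrinsics, pixels), "k1" (the pictures are not rectified: a ray, as slopes to the right and down, at radius r is drawn at 1 + k1 r^2 times it, then the intrinsics apply), "position" and "attitude" of the camera in the world. Camera axes: x right, y down, z forward; pixel columns grow to the right and rows downward; lengths in m; the calibration is good to about 2 mm. A picture is of the moment at which its call begins. camera_model takes no time and is no camera call.
- ctrl.close_job(): hands the job in; it is judged then, once.
Trained networks look in the newest picture that a camera, given by its name, has taken for a name from the list of things; names that differ only in an ending like _2 or _b are one class to them, and where a whole thing is asked for, a point or a joint stands for the part that bears it (a point fixed in the world has none). Each returns a list of dicts, best first, with "p" (0 to 1); they miss things now and then, are a little off and sometimes report something else, mostly with a low value. They report only what shows in the picture. A call takes as long as a camera call.
- ctrl.look_for(label, camera): "location" ([x, y, z] in m, in world coordinates, good to about 4 mm: the middle of the surface that is visible of it).
- ctrl.silhouettes(label, camera): "mask" (480x640 bool, what is visible of it).
- ctrl.pinpoint(label, camera): "location" ([x, y, z] in m, in world coordinates, good to about 4 mm: a listed point, or the origin of a listed thing).
The state is a dict: "time_s": time; "joint_positions": joint angles; "qd": joint speeds; "tau": joint torques, N m; "tool_pos": TCP position; "eef_rot": TCP orientation; "contact_force": force on the tool from outside, world axes, zero at the start; "ft_torque": the same for the moment, N m; "gripper_width": opening from 0.0 (shut) to 1.0 (fully open); "finger_force": force on a finger pad.
Only numpy, scipy, OpenCV 4.12 (cv2) and the standard library are available. Lean on these libraries where they do the work, as an engineer would, in place of code of your own. Each camera call takes 0.05 s, during which the arm holds its last target. There are 200 camera calls.

## Working session

There is one attempt and no reset: what is moved stays moved. The work goes in short steps, Python scripts to look and compute and a tool call to move; the robot and the scene stay as the last step left them, time stands still between calls to the robot, and variables do not carry over. Pictures are saved under pics/ and viewed, at most 14 in all, crops included, and the job is handed in when it is done.

Besides the shell and the picture viewer there is one more tool, called after ">>>" as name(argument=value, ...), one argument or row to a line, values as JSON. carry_out: Moves the arm, as the interface text tells. Shift numbers are shares of 0.2 m and turn numbers shares of 180 degrees, none past 1 either way. Its arguments: {"type":"object","properties":{"delta_pos":{"type":"array","items":{"type":"array","items":{"type":"number","minimum":-1,"maximum":1}}},"angular":{"type":"array","items":{"type":"array","items":{"type":"number","minimum":-1,"maximum":1}}},"claw":{"type":"array","items":{"type":"number"}},"grip_force":{"type":"number"}},"required":["delta_pos","angular","claw"]}

```bash
mkdir -p pics; ls; cat > h.py <<'E'
import numpy as np, cv2
from cell import ctrl
from scipy.spatial.transform import Rotation as R
def snap(cam,name):
    im=ctrl.capture(cam); cv2.imwrite(f'pics/{name}.png',cv2.cvtColor(im,cv2.COLOR_RGB2BGR)); return im
def q2R(q): return R.from_quat([q[1],q[2],q[3],q[0]]).as_matrix()
E
python3 - <<'E'
from h import *
print(ctrl.sense())
for c in('top','scene'):
    snap(c,c+'0'); print(c,ctrl.camera_model(c))
    for l in ['pin_a','bush_a','insert','long_tray','round_dish','square_tray','stone_r']:
        for d in ctrl.pinpoint(l,c): print(l,np.round(d['location'],4),round(d['p'],2))
E
```

```text
pics
{'time_s': 0.0, 'joint_positions': array([ 1.02369921e+00,  1.81546444e-01,  1.60798428e+00, -1.43000096e-05,
        1.35376460e+00, -2.06298792e-01]), 'qd': array([-0.00082264,  0.00061642,  0.0016776 ,  0.00091696,  0.00066316,
       -0.00123638]), 'tau': array([ 1.04617018e-04, -4.44887674e+01, -3.51328039e+01, -4.20975466e-04,
        9.21377301e-03, -3.30795478e-05]), 'tool_pos': array([0.19187795, 0.54144726, 0.21349258]), 'eef_rot': array([-3.06674663e-04,  1.69574159e-01,  9.85517062e-01, -7.94213342e-04]), 'contact_force': array([0.2016143 , 0.03830641, 0.27473332]), 'ft_torque': array([ 0.01192216,  0.03798971, -0.02556333]), 'finger_force': 0.0, 'gripper_width': 1.0000714268777033}
top {'camera_matrix': array([[509.76163306,   0.        , 319.8809197 ],
       [  0.        , 509.76163306, 238.73307226],
       [  0.        ,   0.        ,   1.        ]]), 'k1': 0.03233210792139551, 'position': array([0.46089483, 0.01924872, 0.89798739]), 'attitude': array([-0.02049526,  0.71523227, -0.69787509,  0.03151346])}
pin_a [0.4493 0.2728 0.0064] 0.8
pin_a [4.552e-01 8.400e-
[... 436 characters left out ...]
68988529],
       [  0.        , 444.32901631, 237.82830971],
       [  0.        ,   0.        ,   1.        ]]), 'k1': -0.10505612149087329, 'position': array([ 0.89411189, -0.08705633,  0.59794785]), 'attitude': array([-0.23650373,  0.75538312,  0.58566173, -0.17453559])}
pin_a [ 4.584e-01  8.900e-03 -3.000e-04] 0.95
pin_a [0.446  0.2725 0.0007] 0.76
bush_a [ 0.4528  0.1524 -0.0006] 0.81
bush_a [ 0.443  -0.1401  0.0026] 0.65
insert [ 4.200e-01 -2.583e-01  4.000e-04] 0.92
long_tray [ 0.6033  0.2737 -0.0013] 0.73
round_dish [ 0.584  -0.258   0.0007] 0.93
square_tray [ 0.6101 -0.0008  0.0008] 0.58
stone_r [ 6.045e-01 -1.362e-01 -1.000e-04] 0.81
stone_r [ 6.176e-01  1.366e-01 -6.000e-04] 0.57
```

View pics/top0.png

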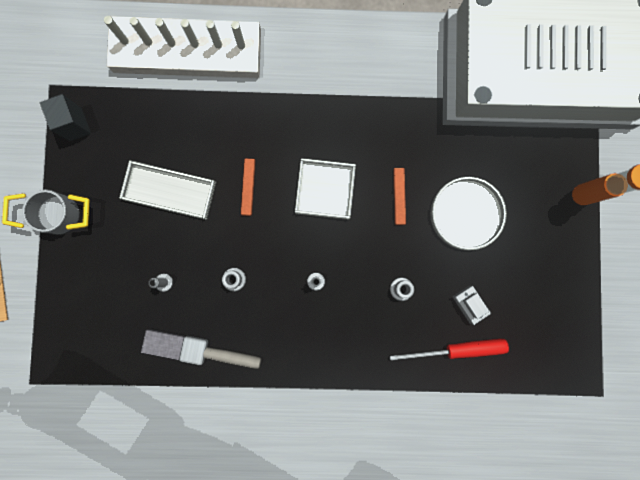

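View pics/scene0.png

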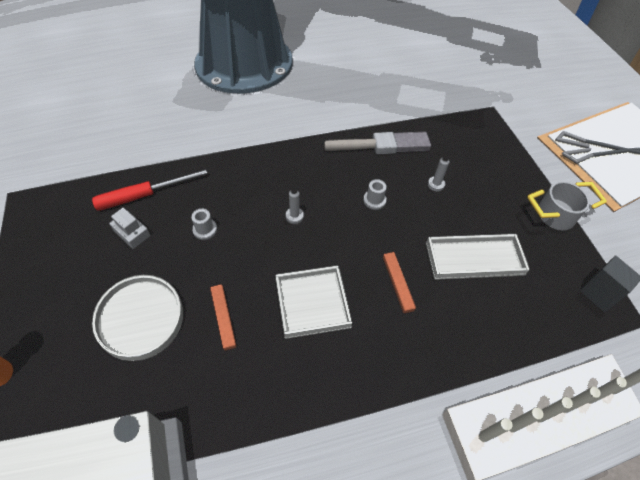

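The top view shows the five parts in a row: pin (160,283), bush (233,280), pin (316,281), bush (402,289) and insert (473,305). The trays are at (168,190), (325,188) and (468,214), with the stones between them. The network reports agree with this. Next I refine the poses by fitting models to the silhouettes in both cameras.

```bash
cat >> h.py <<'E'
CM={c:ctrl.camera_model(c) for c in('top','scene')}
def proj(P,c):
    m=CM[c]; p=(P-m['position'])@q2R(m['attitude']); s=p[:,:2]/p[:,2:]
    s=s*(1+m['k1']*(s**2).sum(1,keepdims=True)); K=m['camera_matrix']; return s@K[:2,:2].T+K[:2,2]
t=np.linspace(0,2*np.pi,40)
cyl=lambda r,a,b: np.vstack([np.c_[r*np.cos(t),r*np.sin(t),0*t+z] for z in(a,b)])
box=lambda x,y,a,b: np.array([[i*x/2,j*y/2,z] for i in(-1,1) for j in(-1,1) for z in(a,b)])
MODEL=dict(pin=[cyl(.015,0,.008),cyl(.008,.008,.066)],bush=[cyl(.02,0,.008),cyl(.015,.008,.04)],
 insert=[box(.056,.036,0,.022),box(.036,.024,.022,.044)],long_tray=[box(.15,.068,0,.018)],
 round_dish=[cyl(.064,0,.018)],square_tray=[box(.096,.096,0,.018)])
def render(l,x,y,a,c,z0=0):
    im=np.zeros((960,1280),np.uint8); C,S=np.cos(a),np.sin(a)
    for P in MODEL[l]:
        Q=P@np.array([[C,S,0],[-S,C,0],[0,0,1]])+[x,y,z0]
        h=cv2.convexHull((proj(Q,c)*2+.5).astype(np.float32)); cv2.fillConvexPoly(im,(h*16).astype(np.int32),1,cv2.LINE_8,4)
    return im>0
from scipy.optimize import minimize
def fit(l,masks,x,y,yaws=(0,),z0=0):
    M={c:cv2.resize(m.astype(np.uint8),(1280,960),interpolation=0)>0 for c,m in masks.items()}
    def f(v):
        s=0
        for c in M:
            r=render(l,v[0],v[1],v[2] if len(yaws)>1 else 0,c,z0); s+=(r&M[c]).sum()/(r|M[c]).sum()
        return -s/len(M)
    best=None
    for a in yaws:
        s0=np.array([[x,y,a],[x+.006,y,a],[x,y+.006,a],[x-.003,y-.003,a+.25]])
        r=minimize(f,[x,y,a],method='Nelder-Mead',options=dict(initial_simplex=s0,xatol=1e-4,fatol=1e-4,maxfev=120))
        if best is None or r.fun<best.fun: best=r
    return best.x,-best.fun
def near(ds,l,x,y,c):
    u=proj(np.array([[x,y,.01]]),c)[0]
    return min((d['mask'] for d in ds if d['mask'].sum()>30),key=lambda m:np.hypot(*(np.argwhere(m).mean(0)[::-1]-u)),default=None)
def measure(items,z0=0,cams=('top','scene')):
    for c in cams: ctrl.capture(c)
    S={}
    for l,lab,x,y,yaws in items:
        m={}
        for c in cams:
            if (l,c) not in S: S[l,c]=ctrl.silhouettes(lab,c)
            k=near(S[l,c],l,x,y,c)
            if k is not None and np.hypot(*(np.argwhere(k).mean(0)[::-1]-proj(np.array([[x,y,.01]]),c)[0]))<30: m[c]=k
        if not m: print(l,'no mask'); continue
        for c in [list(m)]+([[q] for q in m] if len(m)>1 else []):
            v,s=fit(l,{q:m[q] for q in c},x,y,yaws,z0); print(l,c,np.round(v[:2],4),round(float(np.degrees(v[2])),1),'iou',round(s,3))
E
cat > m.py <<'E'
from h import *
Y=np.radians([0,30,60,90,120,150])
measure([('pin','pin_a',.447,.2726,(0,)),('pin','pin_a',.457,.0086,(0,)),('bush','bush_a',.444,-.1396,(0,)),('bush','bush_a',.4525,.153,(0,)),
('insert','insert',.419,-.2595,Y),('long_tray','long_tray',.6045,.272,Y),('round_dish','round_dish',.583,-.257,(0,)),('square_tray','square_tray',.6127,-.002,Y[:3])])
E
python3 m.py
```

```text
pin ['top', 'scene'] [0.4463 0.2732] 3.9 iou 0.732
pin ['top'] [0.4455 0.2734] 3.1 iou 0.698
pin ['scene'] [0.4474 0.2723] 4.1 iou 0.772
pin ['top', 'scene'] [0.4532 0.0098] 4.9 iou 0.705
pin ['top'] [0.4533 0.0123] 0.1 iou 0.675
pin ['scene'] [0.4553 0.0085] 6.7 iou 0.839
bush ['top', 'scene'] [ 0.4437 -0.1389] 0.5 iou 0.875
bush ['top'] [ 0.4426 -0.1382] 1.8 iou 0.876
bush ['scene'] [ 0.446  -0.1394] 3.1 iou 0.94
bush ['top', 'scene'] [0.4537 0.1528] 3.3 iou 0.816
bush ['top'] [0.4532 0.1551] 1.2 iou 0.748
bush ['scene'] [0.4541 0.1523] 3.4 iou 0.897
insert ['top'] [ 0.4182 -0.2589] 213.8 iou 0.947
long_tray ['top', 'scene'] [0.6062 0.2725] 78.4 iou 0.952
long_tray ['top'] [0.6055 0.274 ] 78.5 iou 0.973
long_tray ['scene'] [0.6072 0.2706] 78.6 iou 0.974
round_dish ['top', 'scene'] [ 0.5799 -0.2543] 1.0 iou 0.955
round_dish ['top'] [ 0.5785 -0.2526] 3.8 iou 0.955
round_dish ['scene'] [ 0.5806 -0.2548] 6.8 iou 0.97
square_tray ['top', 'scene'] [ 0.6163 -0.0019] 85.2 iou 0.945
square_tray ['top'] [6.156e-01 2.000e-04] -4.3 iou 0.965
square_tray ['scene'] [ 0.6169 -0.0028] -4.9 iou 0.964
```

>>> carry_out(
  delta_pos=[
    [0,0,0],
    [0,0,0],
    [0,0,0],
    [0,0,0],
  ],
  angular=[
    [0,0,0.1085],
    [0,0,0.1085],
    [0,0,0.1085],
    [0,0,0.1085],
  ],
  claw=[1,1,1,1],
  grip_force=50,
)

```text
time_s: 1.83
tool_pos: [0.1922, 0.542, 0.2144]
eef_rot: [-0.0, 0.336, 0.942, 0.0]
contact_force: [-1.0, 0.9, -0.5]
gripper_width: 1.001
finger_force: 0.0
```

```bash
python3 -c "
from h import *
s=ctrl.sense();print(s['time_s'],s['tool_pos'],q2R(s['eef_rot']).round(3))"
```

```text
1.8333 [0.19217849 0.54197268 0.21439184] [[-0.775  0.633 -0.   ]
 [ 0.633  0.775  0.   ]
 [ 0.     0.    -1.   ]]
```

>>> carry_out(
  delta_pos=[
    [-0.9,-0.1,0],
    [-0.9,-0.1,0],
    [-0.9,-0.1,0],
    [-0.9,-0.1,0],
    [-0.9,-0.1,0],
    [-0.9,-0.1,0],
    [-0.9,-0.1,0],
    [-0.9,-0.1,0],
  ],
  angular=[
    [0,0,-0.218],
    [0,0,-0.218],
    [0,0,-0.218],
    [0,0,-0.218],
    [0,0,-0.218],
    [0,0,-0.218],
    [0,0,-0.218],
    [0,0,-0.218],
  ],
  claw=[1,1,1,1,1,1,1,1],
)

```text
time_s: 2.5
tool_pos: [0.3195, 0.4129, 0.2145]
eef_rot: [-0.0, -0.001, 1.0, 0.0]
contact_force: [0.3, 0.6, 0.2]
gripper_width: 0.998
finger_force: 0.0
```

>>> carry_out(
  delta_pos=[
    [-0.635,-0.7,0],
    [-0.635,-0.7,0],
    [-0.635,-0.7,0],
    [-0.635,-0.7,0],
    [-0.635,-0.7,0],
    [-0.635,-0.7,0.4],
    [-0.635,-0.7,0.6],
    [-0.635,-0.7,0.75],
    [-0.635,-0.7,0.88],
    [-0.635,-0.7,0.88],
  ],
  angular=[
    [0,0,0],
    [0,0,0],
    [0,0,0],
    [0,0,0],
    [0,0,0],
    [0,0,0],
    [0,0,0],
    [0,0,0],
    [0,0,0],
    [0,0,0],
  ],
  claw=[1,1,1,1,1,1,1,1,1,1],
)

```text
time_s: 3.33
tool_pos: [0.4411, 0.2725, 0.0319]
eef_rot: [-0.005, -0.001, 1.0, -0.002]
contact_force: [-2.4, -1.2, 0.5]
gripper_width: 0.999
finger_force: 0.0
```

```bash
python3 - <<'E'
from h import *
for c in('top','scene'):
    ctrl.capture(c)
    print(c,[(np.round(d['location'],4),round(d['p'],2)) for d in ctrl.pinpoint('pin_a',c)])
im=snap('scene','s1');cv2.imwrite('pics/s1c.png',cv2.cvtColor(cv2.resize(im[80:280,320:560],None,fx=3,fy=3),cv2.COLOR_RGB2BGR))
E
```

```text
top [(array([0.4553, 0.0083, 0.0011]), 0.46), (array([0.4477, 0.2729, 0.0062]), 0.35)]
scene [(array([0.4548, 0.009 , 0.0016]), 0.64)]
```

View pics/s1c.png

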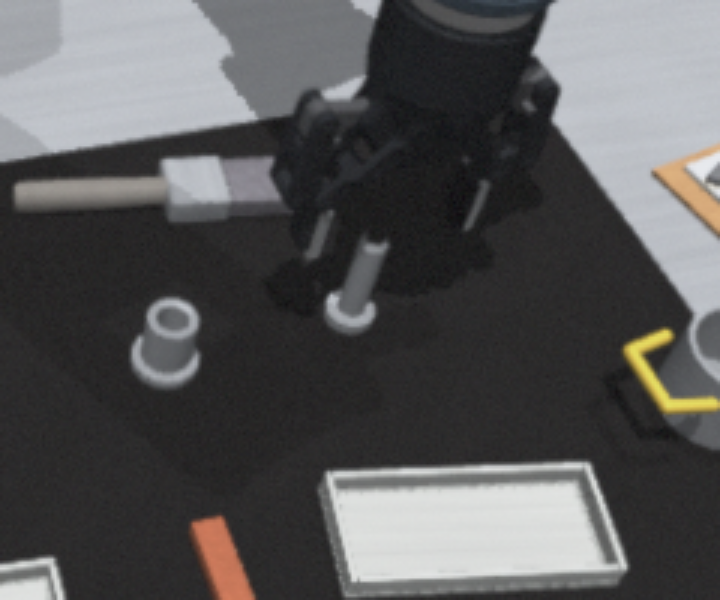

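The crop shows the pin standing between the open fingers, with its base at about crop (350,310). It is clear of both pads, so I close now.

>>> carry_out(
  delta_pos=[
    [0,0,0],
    [0,0,0],
    [0,0,0],
    [0,0,0],
    [0,0,0],
    [0,0,0],
    [0,0,0],
    [0,0,0],
    [0,0,0],
    [0,0,0],
  ],
  angular=[
    [0,0,0],
    [0,0,0],
    [0,0,0],
    [0,0,0],
    [0,0,0],
    [0,0,0],
    [0,0,0],
    [0,0,0],
    [0,0,0],
    [0,0,0],
  ],
  claw=[-1,-1,-1,-1,-1,-1,-1,-1,-1,-1],
  grip_force=60,
)

```text
time_s: 4.42
tool_pos: [0.4473, 0.2734, 0.0389]
eef_rot: [0.0, -0.002, 1.0, -0.0]
contact_force: [-0.4, -1.4, 5.6]
gripper_width: 0.15
finger_force: 58.6
```

>>> carry_out(
  delta_pos=[
    [0,0,-0.1],
    [0,0,-0.25],
    [-0.15,0.03,-0.35],
    [-0.3,0.06,-0.35],
    [-0.45,0.09,-0.35],
    [-0.6,0.12,-0.35],
    [-0.75,0.15,-0.35],
    [-0.83,0.16,-0.35],
    [-0.83,0.16,-0.35],
    [-0.83,0.16,-0.35],
  ],
  angular=[
    [0,0,0],
    [0,0,0],
    [0,0,0],
    [0,0,0],
    [0,0,0],
    [0,0,0],
    [0,0,0],
    [0,0,0],
    [0,0,0],
    [0,0,0],
  ],
  claw=[-1,-1,-1,-1,-1,-1,-1,-1,-1,-1],
)

```text
time_s: 5.25
tool_pos: [0.6123, 0.3056, 0.107]
eef_rot: [-0.001, -0.001, 1.0, -0.0]
contact_force: [-2.2, 0.3, -1.2]
gripper_width: 0.146
finger_force: 58.7
```

```bash
python3 - <<'E'
from h import *
im=snap('scene','s2');cv2.imwrite('pics/s2c.png',cv2.cvtColor(cv2.resize(im[80:300,360:600],None,fx=2.7,fy=2.7),cv2.COLOR_RGB2BGR))
E
```

```text
(no output)
```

View pics/s2c.png

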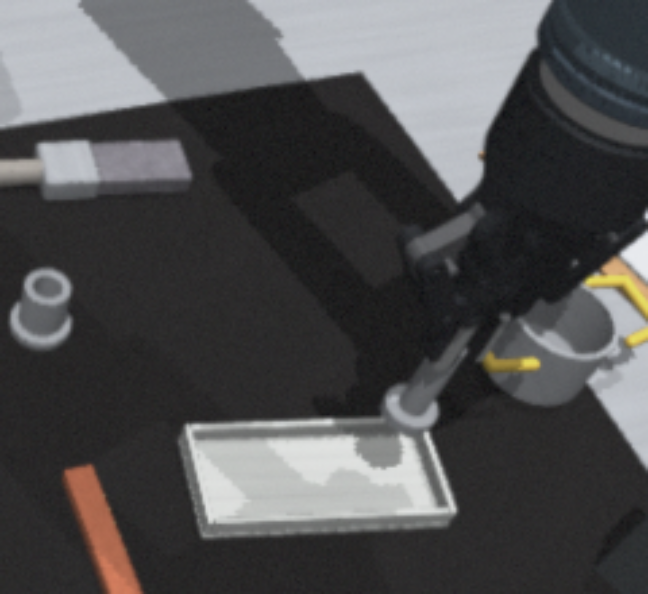

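The pin hangs upright over the far end of the tray. I lower it in and release it.

>>> carry_out(
  delta_pos=[
    [0,0,0.12],
    [0,0,0.22],
    [0,0,0.28],
    [0,0,0.31],
    [0,0,0.325],
    [0,0,0.325],
    [0,0,0.325],
    [0,0,0.325],
  ],
  angular=[
    [0,0,0],
    [0,0,0],
    [0,0,0],
    [0,0,0],
    [0,0,0],
    [0,0,0],
    [0,0,0],
    [0,0,0],
  ],
  claw=[-1,-1,-1,-1,-1,-1,-1,-1],
)

```text
time_s: 5.97
tool_pos: [0.6132, 0.3062, 0.0444]
eef_rot: [0.001, -0.002, 1.0, 0.0]
contact_force: [-0.6, 0.1, -0.7]
gripper_width: 0.149
finger_force: 58.7
```

>>> carry_out(
  delta_pos=[
    [0,0,0],
    [0,0,0],
    [0,0,0],
    [0,0,0],
    [0,0,-0.1],
    [0,0,-0.3],
    [0,0,-0.5],
    [0,0,-0.5],
    [0,0,-0.5],
  ],
  angular=[
    [0,0,0],
    [0,0,0],
    [0,0,0],
    [0,0,0],
    [0,0,0],
    [0,0,0],
    [0,0,0],
    [0,0,0],
    [0,0,0],
  ],
  claw=[0,0,0,0,0,0,0,1,1],
)

```text
time_s: 6.72
tool_pos: [0.6153, 0.3067, 0.1478]
eef_rot: [0.004, -0.002, 1.0, 0.001]
contact_force: [-0.5, -0.2, -1.1]
gripper_width: 0.768
finger_force: 0.0
```

>>> carry_out(
  delta_pos=[
    [0.15,-0.2,0],
    [0.3,-0.4,0],
    [0.45,-0.6,0],
    [0.6,-0.8,0],
    [0.79,-1,0],
    [0.79,-1,0],
    [0.79,-1,0],
  ],
  angular=[
    [0,0,0],
    [0,0,0],
    [0,0,0],
    [0,0,0],
    [0,0,0],
    [0,0,0],
    [0,0,0],
  ],
  claw=[1,1,1,1,1,1,1],
)

```text
time_s: 7.3
tool_pos: [0.4493, 0.1024, 0.1407]
eef_rot: [-0.004, -0.001, 1.0, -0.001]
contact_force: [0.6, -0.4, -1.4]
gripper_width: 0.999
finger_force: 0.0
```

>>> carry_out(
  delta_pos=[
    [0,-0.2,0],
    [0,-0.48,0],
    [0,-0.48,0],
    [0,-0.48,0.15],
    [0,-0.48,0.3],
    [0,-0.48,0.42],
    [0,-0.48,0.5],
    [0,-0.48,0.53],
    [0,-0.48,0.53],
    [0,-0.48,0.53],
  ],
  angular=[
    [0,0,0],
    [0,0,0],
    [0,0,0],
    [0,0,0],
    [0,0,0],
    [0,0,0],
    [0,0,0],
    [0,0,0],
    [0,0,0],
    [0,0,0],
  ],
  claw=[1,1,1,1,1,1,1,1,1,1],
)

```text
time_s: 8.13
tool_pos: [0.4556, 0.0096, 0.0374]
eef_rot: [-0.0, -0.002, 1.0, 0.0]
contact_force: [0.2, -0.0, 0.5]
gripper_width: 1.003
finger_force: 0.0
```

>>> carry_out(
  delta_pos=[
    [0,0,0],
    [0,0,0],
    [0,0,0],
    [0,0,0],
    [0,0,0],
    [0,0,0],
    [0,0,0],
    [0,0,0],
    [0,0,0],
    [0,0,0],
  ],
  angular=[
    [0,0,0],
    [0,0,0],
    [0,0,0],
    [0,0,0],
    [0,0,0],
    [0,0,0],
    [0,0,0],
    [0,0,0],
    [0,0,0],
    [0,0,0],
  ],
  claw=[-1,-1,-1,-1,-1,-1,-1,-1,-1,-1],
)

```text
time_s: 8.97
tool_pos: [0.4561, 0.0094, 0.0379]
eef_rot: [0.0, -0.002, 1.0, -0.0]
contact_force: [-0.8, -0.1, 6.5]
gripper_width: 0.149
finger_force: 58.5
```

```bash
python3 - <<'E'
from h import *
im=snap('scene','s3')
for c in('top','scene'):
    ctrl.capture(c); print(c,[(np.round(d['location'],4),round(d['p'],2)) for d in ctrl.pinpoint('pin_a',c)])
measure([('pin','pin_a',.6126,.305,(0,))],z0=.004)
E
```

```text
top [(array([0.6114, 0.3037, 0.0086]), 0.83), (array([ 0.4537,  0.1505, -0.0024]), 0.38)]
scene [(array([ 0.4554,  0.0082, -0.0007]), 0.83), (array([0.6139, 0.3068, 0.003 ]), 0.63)]
pin ['top', 'scene'] [0.6123 0.3058] 2.2 iou 0.8
pin ['top'] [0.6121 0.3075] -0.5 iou 0.802
pin ['scene'] [0.6133 0.3047] 0.8 iou 0.851
```

View pics/s3.png

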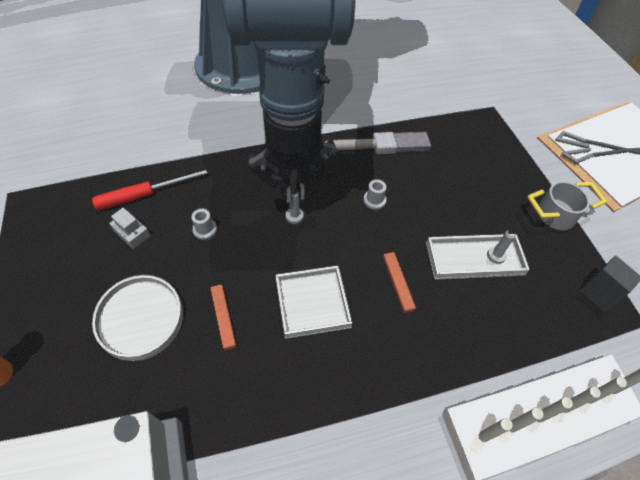

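Pin A stands in the tray at (0.612,0.306), image (500,252). The second pin is gripped at (295,205).

>>> carry_out(
  delta_pos=[
    [0,0,-0.1],
    [0,0,-0.25],
    [-0.1,0.15,-0.35],
    [-0.2,0.3,-0.35],
    [-0.3,0.45,-0.35],
    [-0.4,0.6,-0.35],
    [-0.55,0.78,-0.35],
    [-0.72,0.95,-0.35],
    [-0.72,0.95,-0.35],
  ],
  angular=[
    [0,0,0],
    [0,0,0],
    [0,0,0],
    [0,0,0],
    [0,0,0],
    [0,0,0],
    [0,0,0],
    [0,0,0],
    [0,0,0],
  ],
  claw=[-1,-1,-1,-1,-1,-1,-1,-1,-1],
)

```text
time_s: 10.17
tool_pos: [0.6017, 0.204, 0.1069]
eef_rot: [0.001, -0.003, 1.0, 0.001]
contact_force: [-0.6, -1.1, -1.1]
gripper_width: 0.148
finger_force: 58.8
```

>>> carry_out(
  delta_pos=[
    [0,0.12,0],
    [0,0.2,0],
    [0,0.2,0],
    [0,0.2,0.12],
    [0,0.2,0.22],
    [0,0.2,0.28],
    [0,0.2,0.31],
    [0,0.2,0.325],
    [0,0.2,0.325],
    [0,0.2,0.325],
  ],
  angular=[
    [0,0,0],
    [0,0,0],
    [0,0,0],
    [0,0,0],
    [0,0,0],
    [0,0,0],
    [0,0,0],
    [0,0,0],
    [0,0,0],
    [0,0,0],
  ],
  claw=[-1,-1,-1,-1,-1,-1,-1,-1,-1,-1],
)

```text
time_s: 11.0
tool_pos: [0.5996, 0.2397, 0.0433]
eef_rot: [0.001, -0.001, 1.0, 0.0]
contact_force: [0.1, -0.3, -0.6]
gripper_width: 0.147
finger_force: 58.9
```

>>> carry_out(
  delta_pos=[
    [0,0,0],
    [0,0,0],
    [0,0,0],
    [0,0,0],
    [0,0,-0.1],
    [0,0,-0.3],
    [0,0,-0.5],
    [0,0,-0.5],
    [0,0,-0.5],
  ],
  angular=[
    [0,0,0],
    [0,0,0],
    [0,0,0],
    [0,0,0],
    [0,0,0],
    [0,0,0],
    [0,0,0],
    [0,0,0],
    [0,0,0],
  ],
  claw=[0,0,0,0,0,0,0,1,1],
)

```text
time_s: 11.75
tool_pos: [0.6015, 0.2405, 0.1466]
eef_rot: [0.004, -0.002, 1.0, 0.001]
contact_force: [0.2, 0.0, -1.2]
gripper_width: 0.767
finger_force: 0.0
```

>>> carry_out(
  delta_pos=[
    [0.2,-0.12,0],
    [0.4,-0.24,0],
    [0.6,-0.36,0],
    [0.72,-0.43,0],
    [0.72,-0.43,0.15],
    [0.72,-0.43,0.3],
    [0.72,-0.43,0.45],
    [0.72,-0.43,0.55],
    [0.72,-0.43,0.59],
    [0.72,-0.43,0.59],
  ],
  angular=[
    [0,0,0],
    [0,0,0],
    [0,0,0],
    [0,0,0],
    [0,0,0],
    [0,0,0],
    [0,0,0],
    [0,0,0],
    [0,0,0],
    [0,0,0],
  ],
  claw=[1,1,1,1,1,1,1,1,1,1],
)

```text
time_s: 12.58
tool_pos: [0.4525, 0.1532, 0.0218]
eef_rot: [-0.003, -0.002, 1.0, -0.0]
contact_force: [0.7, 0.3, 0.4]
gripper_width: 1.001
finger_force: 0.0
```

>>> carry_out(
  delta_pos=[
    [0,0,0],
    [0,0,0],
    [0,0,0],
    [0,0,0],
    [0,0,0],
    [0,0,0],
    [0,0,0],
    [0,0,0],
    [0,0,0],
  ],
  angular=[
    [0,0,0],
    [0,0,0],
    [0,0,0],
    [0,0,0],
    [0,0,0],
    [0,0,0],
    [0,0,0],
    [0,0,0],
    [0,0,0],
  ],
  claw=[-1,-1,-1,-1,-1,-1,-1,-1,-1],
)

```text
time_s: 13.33
tool_pos: [0.4552, 0.1534, 0.0244]
eef_rot: [-0.0, -0.002, 1.0, -0.0]
contact_force: [0.4, 0.0, -0.3]
gripper_width: -0.002
finger_force: 0.0
```

```bash
python3 - <<'E'
from h import *
im=snap('scene','s4');cv2.imwrite('pics/s4c.png',cv2.cvtColor(cv2.resize(im[80:300,340:580],None,fx=2.7,fy=2.7),cv2.COLOR_RGB2BGR))
measure([('pin','pin_a',.5994,.24,(0,))],z0=.004)
E
```

```text
pin ['top'] [0.5968 0.2425] 1.8 iou 0.721
```

View pics/s4c.png

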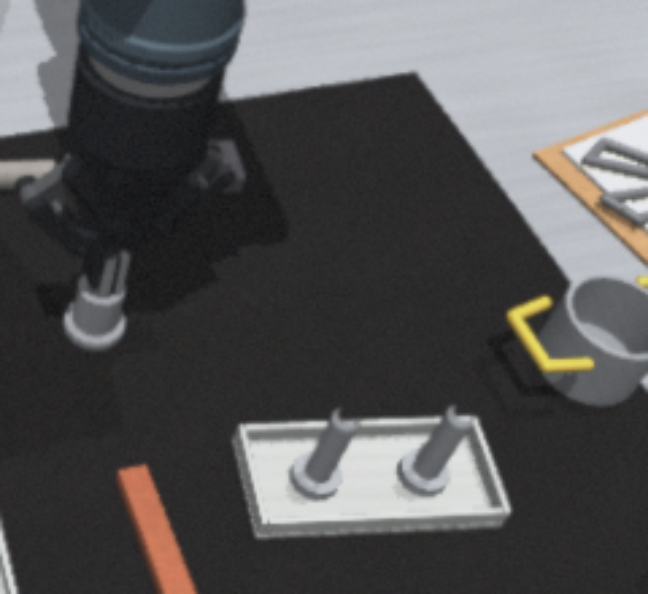

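Both pins stand in the tray, at crop (318,478) and (425,472). The fingers closed to zero on the bush at crop (95,320), so they missed it. I need to find out where the bush is now relative to the fingers.

```bash
python3 - <<'E'
from h import *
for c in('top','scene'):
    im=ctrl.capture(c)
    print(c,[(np.round(d['location'],4),round(d['p'],2)) for d in ctrl.pinpoint('bush_a',c)])
    u=proj(np.array([[.455,.153,.02]]),c)[0].astype(int); print(u)
    k=cv2.resize(im[u[1]-45:u[1]+45,u[0]-45:u[0]+45],(400,400),interpolation=cv2.INTER_CUBIC)
    L=k if c=='top' else np.hstack([L,k])
cv2.imwrite('pics/c5.png',cv2.cvtColor(L,cv2.COLOR_RGB2BGR))
measure([('bush','bush_a',.454,.153,(0,))])
E
```

```text
top [(array([ 0.4451, -0.1384, -0.0027]), 0.88)]
[233 277]
scene [(array([ 0.4453, -0.1387,  0.0029]), 0.88), (array([ 0.453 ,  0.1509, -0.0007]), 0.79), (array([ 0.4238, -0.258 , -0.0014]), 0.6)]
[376 193]
bush ['scene'] [0.455  0.1514] 4.3 iou 0.698
```

View pics/c5.png

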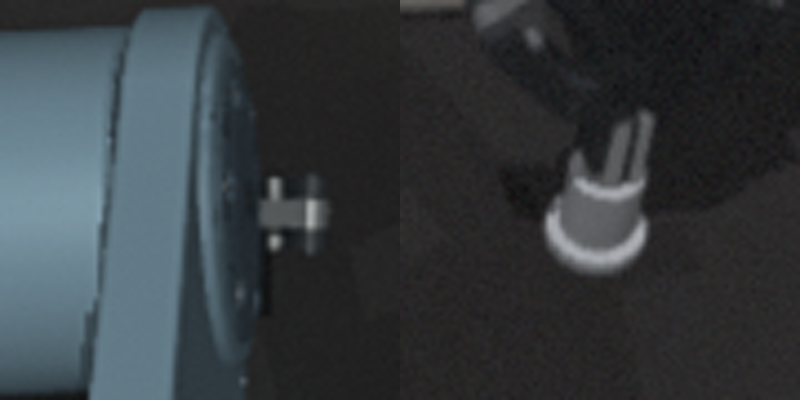

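>>> carry_out(
  delta_pos=[
    [0,0,-0.03],
    [0,0,-0.06],
    [0,0,-0.1],
    [0,0,-0.15],
    [0,0,-0.2],
    [0,0,-0.25],
    [0,0,-0.3],
    [0,0,-0.3],
  ],
  angular=[
    [0,0,0],
    [0,0,0],
    [0,0,0],
    [0,0,0],
    [0,0,0],
    [0,0,0],
    [0,0,0],
    [0,0,0],
  ],
  claw=[-1,-1,-1,-1,-1,-1,-1,-1],
)

```text
time_s: 14.65
tool_pos: [0.457, 0.1537, 0.0872]
eef_rot: [0.002, -0.002, 1.0, 0.0]
contact_force: [0.8, -0.7, 0.4]
gripper_width: -0.002
finger_force: 0.0
```

```bash
python3 - <<'E'
from h import *
im=ctrl.capture('scene'); print([(np.round(d['location'],4),round(d['p'],2)) for d in ctrl.pinpoint('bush_a','scene')])
cv2.imwrite('pics/c6.png',cv2.cvtColor(cv2.resize(im[130:250,310:450],None,fx=4,fy=4,interpolation=cv2.INTER_CUBIC),cv2.COLOR_RGB2BGR))
measure([('bush','bush_a',.454,.153,(0,))])
E
```

```text
[(array([0.4522, 0.151 , 0.0018]), 0.88), (array([ 0.4437, -0.1365,  0.0031]), 0.82), (array([ 0.6132, -0.0036,  0.0015]), 0.39)]
bush ['scene'] [0.4531 0.1527] -0.7 iou 0.842
```

View pics/c6.png

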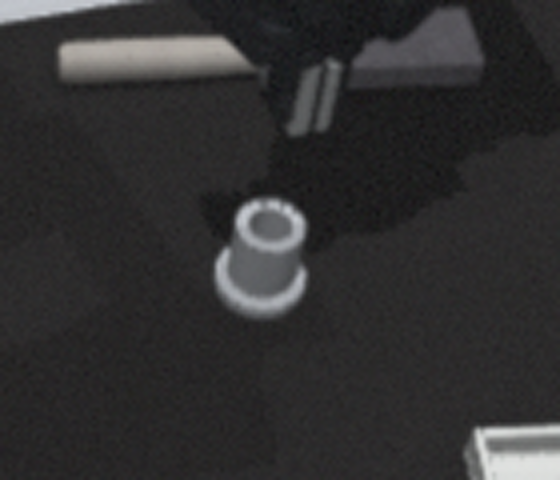

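```bash
python3 - <<'E'
from h import *
s=ctrl.sense();print(s['tool_pos'],s['eef_rot'],s['joint_positions'])
for dx in(-.011,0,.011):
  for z in (.06,.075,.09,.105,.12): print(dx,z,proj(np.array([[.457+dx,.153,z]]),'scene')[0].round(1))
E
```

```text
[0.454615   0.1533834  0.08376216] [-6.38511090e-04 -1.61008083e-03  9.99998499e-01 -5.15686400e-05] [ 7.73445236e-02  1.37268109e-01  1.94876734e+00 -7.14224195e-06
  1.05683837e+00 -1.49666845e+00]
-0.011 0.06 [377.9 173.2]
-0.011 0.075 [379.2 166.9]
-0.011 0.09 [380.5 160.3]
-0.011 0.105 [381.8 153.6]
-0.011 0.12 [383.2 146.6]
0 0.06 [380.2 178.1]
0 0.075 [381.5 171.8]
0 0.09 [382.9 165.3]
0 0.105 [384.3 158.5]
0 0.12 [385.7 151.6]
0.011 0.06 [382.5 183.1]
0.011 0.075 [383.9 176.8]
0.011 0.09 [385.3 170.3]
0.011 0.105 [386.8 163.6]
0.011 0.12 [388.3 156.6]
```

The bush never moved and stands at (0.453,0.153). The shut fingertips show at image (387,163). That is about 30 mm higher than the stated tool length gives, which is why they closed just above the bush rim. The pins were gripped near their tops. I go about 30 mm deeper and watch the contact force.

>>> carry_out(
  delta_pos=[
    [0,0,0],
    [0,0,0],
    [0,0,0],
    [0,0,0],
    [0,0,0.1],
    [0,0,0.2],
    [0,0,0.27],
    [0,0,0.3],
    [0,0,0.33],
    [0,0,0.36],
  ],
  angular=[
    [0,0,0],
    [0,0,0],
    [0,0,0],
    [0,0,0],
    [0,0,0],
    [0,0,0],
    [0,0,0],
    [0,0,0],
    [0,0,0],
    [0,0,0],
  ],
  claw=[1,1,1,1,1,1,1,1,1,1],
)

```text
time_s: 15.78
tool_pos: [0.4556, 0.1535, 0.0124]
eef_rot: [0.0, -0.002, 1.0, 0.0]
contact_force: [1.2, -0.1, 0.5]
gripper_width: 0.999
finger_force: 0.0
```

>>> carry_out(
  delta_pos=[
    [0,0,0.02],
    [0,0,0.04],
    [0,0,0.06],
    [0,0,0.08],
    [0,0,0.09],
    [0,0,0.09],
    [0,0,0.09],
  ],
  angular=[
    [0,0,0],
    [0,0,0],
    [0,0,0],
    [0,0,0],
    [0,0,0],
    [0,0,0],
    [0,0,0],
  ],
  claw=[1,1,1,1,1,1,1],
)

```text
time_s: 16.37
tool_pos: [0.4552, 0.1534, -0.0056]
eef_rot: [-0.0, -0.002, 1.0, -0.0]
contact_force: [-0.2, -0.3, 0.7]
gripper_width: 1.001
finger_force: 0.0
```

>>> carry_out(
  delta_pos=[
    [0,0,0],
    [0,0,0],
    [0,0,0],
    [0,0,0],
    [0,0,0],
    [0,0,0],
    [0,0,0],
    [0,0,0],
  ],
  angular=[
    [0,0,0],
    [0,0,0],
    [0,0,0],
    [0,0,0],
    [0,0,0],
    [0,0,0],
    [0,0,0],
    [0,0,0],
  ],
  claw=[-1,-1,-1,-1,-1,-1,-1,-1],
)

```text
time_s: 17.03
tool_pos: [0.4554, 0.1535, -0.0052]
eef_rot: [0.0, -0.002, 1.0, 0.0]
contact_force: [-0.7, -0.4, 6.0]
gripper_width: 0.337
finger_force: 59.1
```

```bash
python3 - <<'E'
from h import *
im=ctrl.capture('scene')
cv2.imwrite('pics/c7.png',cv2.cvtColor(cv2.resize(im[130:250,310:450],None,fx=4,fy=4,interpolation=cv2.INTER_CUBIC),cv2.COLOR_RGB2BGR))
E
```

```text
(no output)
```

View pics/c7.png

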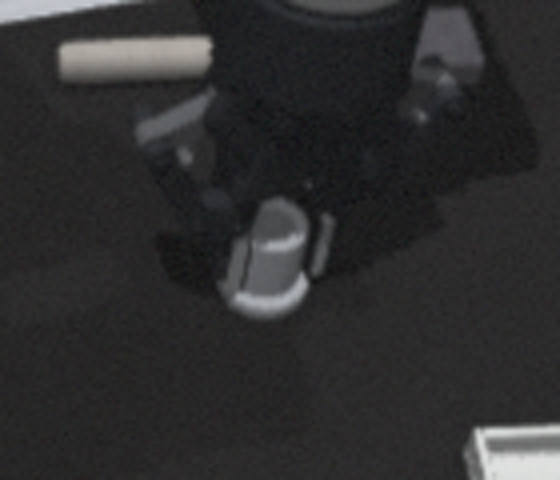

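The fingers now grip the sleeve just above the flange, at crop (270,260), with width 0.337 × 85 = 29 mm as expected.

>>> carry_out(
  delta_pos=[
    [0,0,-0.1],
    [0,0,-0.25],
    [-0.1,-0.15,-0.4],
    [-0.2,-0.3,-0.4],
    [-0.3,-0.45,-0.4],
    [-0.4,-0.6,-0.4],
    [-0.55,-0.78,-0.4],
    [-0.755,-1,-0.4],
    [-0.755,-1,-0.4],
    [-0.755,-1,-0.4],
  ],
  angular=[
    [0,0,0],
    [0,0,0],
    [0,0,0],
    [0,0,0],
    [0,0,0],
    [0,0,0],
    [0,0,0],
    [0,0,0],
    [0,0,0],
    [0,0,0],
  ],
  claw=[-1,-1,-1,-1,-1,-1,-1,-1,-1,-1],
)

```text
time_s: 17.92
tool_pos: [0.6101, -0.0508, 0.0745]
eef_rot: [0.002, 0.0, 1.0, -0.001]
contact_force: [-0.6, -0.6, -0.6]
gripper_width: 0.331
finger_force: 59.7
```

>>> carry_out(
  delta_pos=[
    [0,-0.15,0],
    [0,-0.3,0],
    [0,-0.45,0],
    [0,-0.6,0],
    [0,-0.75,0],
    [0,-0.9,0],
    [0,-1,0],
    [0,-1,0],
    [0,-1,0],
  ],
  angular=[
    [0,0,0],
    [0,0,0],
    [0,0,0],
    [0,0,0],
    [0,0,0],
    [0,0,0],
    [0,0,0],
    [0,0,0],
    [0,0,0],
  ],
  claw=[-1,-1,-1,-1,-1,-1,-1,-1,-1],
)

```text
time_s: 18.67
tool_pos: [0.6066, -0.2464, 0.0736]
eef_rot: [-0.001, -0.001, 1.0, 0.001]
contact_force: [-0.0, 0.0, -2.2]
gripper_width: 0.334
finger_force: 59.8
```

>>> carry_out(
  delta_pos=[
    [0,-0.04,0],
    [0,-0.04,0.1],
    [0,-0.04,0.2],
    [0,-0.04,0.27],
    [0,-0.04,0.32],
    [0,-0.04,0.35],
    [0,-0.04,0.365],
    [0,-0.04,0.375],
    [0,-0.04,0.375],
    [0,-0.04,0.375],
  ],
  angular=[
    [0,0,0],
    [0,0,0],
    [0,0,0],
    [0,0,0],
    [0,0,0],
    [0,0,0],
    [0,0,0],
    [0,0,0],
    [0,0,0],
    [0,0,0],
  ],
  claw=[-1,-1,-1,-1,-1,-1,-1,-1,-1,-1],
)

```text
time_s: 19.5
tool_pos: [0.6081, -0.2544, 0.0003]
eef_rot: [0.001, -0.002, 1.0, -0.0]
contact_force: [0.1, -0.0, -1.8]
gripper_width: 0.333
finger_force: 59.8
```

>>> carry_out(
  delta_pos=[
    [0,0,0],
    [0,0,0],
    [0,0,0],
    [0,0,0],
    [0,0,-0.1],
    [0,0,-0.2],
    [0,0,-0.35],
    [0,0,-0.5],
    [0,0,-0.5],
  ],
  angular=[
    [0,0,0],
    [0,0,0],
    [0,0,0],
    [0,0,0],
    [0,0,0],
    [0,0,0],
    [0,0,0],
    [0,0,0],
    [0,0,0],
  ],
  claw=[0.05,0.05,0.05,0.05,0.05,0.05,0.05,0.05,1],
)

```text
time_s: 20.25
tool_pos: [0.6114, -0.2565, 0.1071]
eef_rot: [0.005, -0.002, 1.0, -0.003]
contact_force: [1.2, -1.0, 0.9]
gripper_width: 0.647
finger_force: 0.0
```

>>> carry_out(
  delta_pos=[
    [0.2,0.14,0],
    [0.4,0.28,0],
    [0.6,0.42,0],
    [0.81,0.58,0],
    [0.81,0.58,0],
    [0.81,0.58,0.15],
    [0.81,0.58,0.3],
    [0.81,0.58,0.4],
    [0.81,0.58,0.48],
    [0.81,0.58,0.525],
  ],
  angular=[
    [0,0,0],
    [0,0,0],
    [0,0,0],
    [0,0,0],
    [0,0,0],
    [0,0,0],
    [0,0,0],
    [0,0,0],
    [0,0,0],
    [0,0,0],
  ],
  claw=[1,1,1,1,1,1,1,1,1,1],
)

```text
time_s: 21.08
tool_pos: [0.4442, -0.138, -0.0071]
eef_rot: [-0.001, -0.002, 1.0, 0.0]
contact_force: [-0.6, 0.6, -0.1]
gripper_width: 1.002
finger_force: 0.0
```

>>> carry_out(
  delta_pos=[
    [0,0,0],
    [0,0,0],
    [0,0,0],
    [0,0,0],
    [0,0,0],
    [0,0,0],
    [0,0,0],
    [0,0,0],
    [0,0,0],
    [0,0,0],
  ],
  angular=[
    [0,0,0],
    [0,0,0],
    [0,0,0],
    [0,0,0],
    [0,0,0],
    [0,0,0],
    [0,0,0],
    [0,0,0],
    [0,0,0],
    [0,0,0],
  ],
  claw=[1,1,-1,-1,-1,-1,-1,-1,-1,-1],
)

```text
time_s: 21.92
tool_pos: [0.4458, -0.139, -0.0048]
eef_rot: [0.001, -0.002, 1.0, -0.0]
contact_force: [-0.6, -0.1, 6.1]
gripper_width: 0.324
finger_force: 59.5
```

```bash
python3 - <<'E'
from h import *
im=snap('scene','s8')
measure([('bush','bush_a',.606,-.2545,(0,))],z0=.004)
measure([('round_dish','round_dish',.58,-.2545,(0,))])
E
```

```text
bush ['top', 'scene'] [ 0.6065 -0.2543] -0.5 iou 0.879
bush ['top'] [ 0.6048 -0.2527] 2.4 iou 0.896
bush ['scene'] [ 0.6081 -0.2543] 4.2 iou 0.906
round_dish ['top', 'scene'] [ 0.5794 -0.2539] 3.2 iou 0.842
round_dish ['top'] [ 0.5785 -0.2526] 3.2 iou 0.868
round_dish ['scene'] [ 0.5802 -0.2545] 2.5 iou 0.834
```

View pics/s8.png

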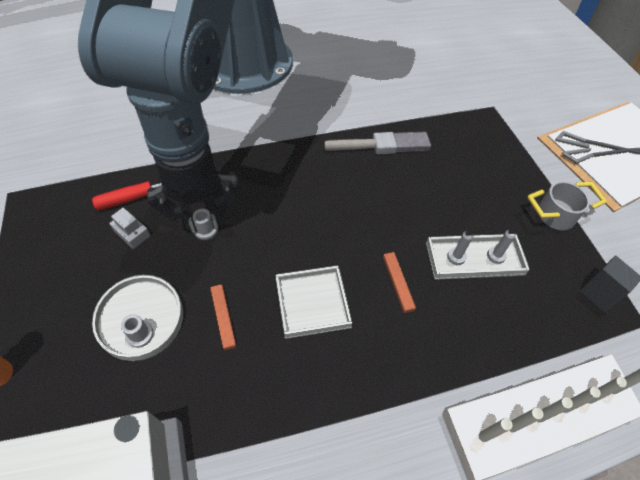

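Bush A sits in the dish at (0.606,-0.254), image (135,330), and bush B is gripped at (203,222).

>>> carry_out(
  delta_pos=[
    [0,0,-0.1],
    [0,0,-0.25],
    [-0.1,-0.1,-0.4],
    [-0.22,-0.22,-0.4],
    [-0.34,-0.34,-0.4],
    [-0.45,-0.46,-0.4],
    [-0.54,-0.575,-0.4],
    [-0.54,-0.575,-0.4],
    [-0.54,-0.575,-0.4],
  ],
  angular=[
    [0,0,0],
    [0,0,0],
    [0,0,0],
    [0,0,0],
    [0,0,0],
    [0,0,0],
    [0,0,0],
    [0,0,0],
    [0,0,0],
  ],
  claw=[-1,-1,-1,-1,-1,-1,-1,-1,-1],
)

```text
time_s: 23.12
tool_pos: [0.5536, -0.2542, 0.0737]
eef_rot: [-0.0, -0.001, 1.0, 0.0]
contact_force: [-1.2, 1.2, -2.4]
gripper_width: 0.323
finger_force: 59.5
```

>>> carry_out(
  delta_pos=[
    [0,0,0],
    [0,0,0.1],
    [0,0,0.2],
    [0,0,0.27],
    [0,0,0.32],
    [0,0,0.35],
    [0,0,0.365],
    [0,0,0.375],
    [0,0,0.375],
    [0,0,0.375],
  ],
  angular=[
    [0,0,0],
    [0,0,0],
    [0,0,0],
    [0,0,0],
    [0,0,0],
    [0,0,0],
    [0,0,0],
    [0,0,0],
    [0,0,0],
    [0,0,0],
  ],
  claw=[-1,-1,-1,-1,-1,-1,-1,-1,-1,-1],
)

```text
time_s: 23.95
tool_pos: [0.554, -0.2536, 0.0001]
eef_rot: [0.001, -0.002, 1.0, -0.0]
contact_force: [-1.5, 0.3, -0.8]
gripper_width: 0.326
finger_force: 59.5
```

>>> carry_out(
  delta_pos=[
    [0,0,0],
    [0,0,0],
    [0,0,0],
    [0,0,0],
    [0,0,-0.1],
    [0,0,-0.2],
    [0,0,-0.35],
    [0,0,-0.5],
    [0,0,-0.5],
    [0,0,-0.5],
  ],
  angular=[
    [0,0,0],
    [0,0,0],
    [0,0,0],
    [0,0,0],
    [0,0,0],
    [0,0,0],
    [0,0,0],
    [0,0,0],
    [0,0,0],
    [0,0,0],
  ],
  claw=[0.05,0.05,0.05,0.05,0.05,0.05,0.05,0.05,1,1],
)

```text
time_s: 24.78
tool_pos: [0.5551, -0.2544, 0.1022]
eef_rot: [0.002, -0.002, 1.0, -0.002]
contact_force: [0.2, -0.3, -0.0]
gripper_width: 0.791
finger_force: 0.0
```

```bash
python3 - <<'E'
from h import *
measure([('insert','insert',.419,-.259,np.radians([0,30,60,90,120,150]))])
for c in('top','scene'): print([(np.round(d['location'],4),round(d['p'],2)) for d in ctrl.pinpoint('insert',c)])
im=ctrl.capture('top');u=proj(np.array([[.419,-.259,.04]]),'top')[0].astype(int);print(u)
a=cv2.resize(im[u[1]-30:u[1]+30,u[0]-30:u[0]+30],(400,400),interpolation=cv2.INTER_CUBIC)
im=ctrl.capture('scene')[270:370,80:200]
cv2.imwrite('pics/c9.png',cv2.cvtColor(np.hstack([a,cv2.resize(im,(400,400))]),cv2.COLOR_RGB2BGR))
s=ctrl.sense();print(s['tool_pos'])
E
```

```text
insert ['top'] [ 0.418  -0.2368] 66.4 iou 0.21
[(array([ 0.4155, -0.2591,  0.0006]), 0.65)]
[(array([ 0.4222, -0.2596, -0.0017]), 0.48)]
[476 305]
[ 0.55297549 -0.25291155  0.09834897]
```

View pics/c9.png

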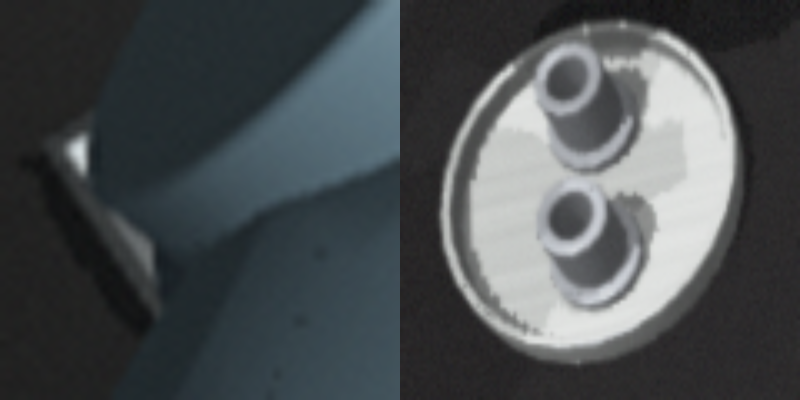

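Both bushes stand flat in the dish at crop (580,120) and (590,250), separate from each other. The arm hides the insert from above. The visible long edge gives a yaw of about 35°, which agrees with the earlier fit of 33.8° at (0.4185,-0.259).

>>> carry_out(
  delta_pos=[
    [0.15,-0.01,0],
    [0.3,-0.01,0],
    [0.45,-0.02,0],
    [0.6,-0.02,0],
    [0.67,-0.03,0],
    [0.67,-0.03,0],
    [0.67,-0.03,0],
    [0.67,-0.03,0],
  ],
  angular=[
    [0,0,-0.03],
    [0,0,-0.06],
    [0,0,-0.1],
    [0,0,-0.13],
    [0,0,-0.16],
    [0,0,-0.19],
    [0,0,-0.19],
    [0,0,-0.19],
  ],
  claw=[1,1,1,1,1,1,1,1],
)

```text
time_s: 25.85
tool_pos: [0.4196, -0.2598, 0.0994]
eef_rot: [0.0, -0.294, 0.956, -0.0]
contact_force: [-1.0, -0.2, -0.3]
gripper_width: 1.002
finger_force: 0.0
```

>>> carry_out(
  delta_pos=[
    [0,0,0.1],
    [0,0,0.2],
    [0,0,0.3],
    [0,0,0.37],
    [0,0,0.42],
    [0,0,0.44],
    [0,0,0.46],
    [0,0,0.46],
    [0,0,0.46],
  ],
  angular=[
    [0,0,0],
    [0,0,0],
    [0,0,0],
    [0,0,0],
    [0,0,0],
    [0,0,0],
    [0,0,0],
    [0,0,0],
    [0,0,0],
  ],
  claw=[1,1,1,1,1,1,1,1,1],
)

```text
time_s: 26.6
tool_pos: [0.42, -0.26, 0.0079]
eef_rot: [0.0, -0.295, 0.955, -0.0]
contact_force: [-0.2, 0.1, -1.2]
gripper_width: 1.001
finger_force: 0.0
```

```bash
python3 - <<'E'
from h import *
s=ctrl.sense();print(s['tool_pos'],s['joint_positions'].round(3),q2R(s['eef_rot']).round(3))
im=ctrl.capture('scene')[160:280,60:210]
cv2.imwrite('pics/c10.png',cv2.cvtColor(cv2.resize(im,None,fx=4,fy=4,interpolation=cv2.INTER_CUBIC),cv2.COLOR_RGB2BGR))
E
```

```text
[ 0.41999501 -0.26002333  0.00788935] [-0.795  0.303  1.942 -0.     0.896 -2.966] [[-0.825 -0.564  0.001]
 [-0.564  0.825 -0.001]
 [-0.    -0.001 -1.   ]]
```

View pics/c10.png

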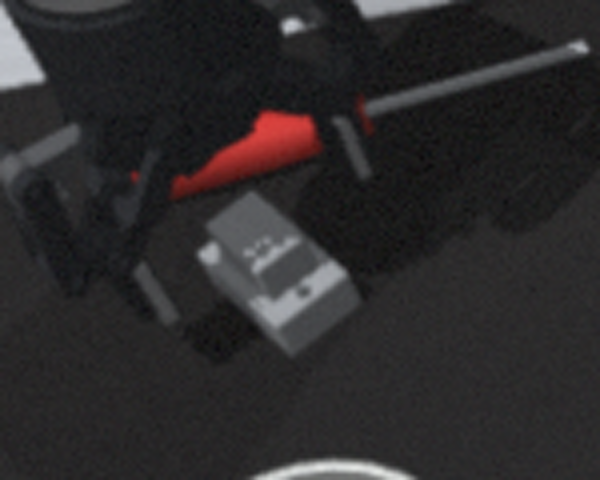

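The pads, at crop (155,290) and (355,150), straddle the insert parallel to its long side, with the core centred between them. I close now.

>>> carry_out(
  delta_pos=[
    [0,0,0],
    [0,0,0],
    [0,0,0],
    [0,0,0],
    [0,0,0],
    [0,0,0],
    [0,0,0],
    [0,0,0],
    [0,0,0],
  ],
  angular=[
    [0,0,0],
    [0,0,0],
    [0,0,0],
    [0,0,0],
    [0,0,0],
    [0,0,0],
    [0,0,0],
    [0,0,0],
    [0,0,0],
  ],
  claw=[-1,-1,-1,-1,-1,-1,-1,-1,-1],
  grip_force=80,
)

```text
time_s: 27.4
tool_pos: [0.4199, -0.2601, 0.0079]
eef_rot: [0.0, -0.296, 0.955, -0.0]
contact_force: [-0.5, 0.2, 6.4]
gripper_width: 0.257
finger_force: 79.8
```

>>> carry_out(
  delta_pos=[
    [0,0,-0.04],
    [0,0,-0.1],
    [0,0,-0.2],
    [0,0,-0.3],
    [0,0,-0.35],
    [0,0,-0.35],
    [0,0,-0.35],
  ],
  angular=[
    [0,0,0],
    [0,0,0],
    [0,0,0],
    [0,0,0],
    [0,0,0],
    [0,0,0],
    [0,0,0],
  ],
  claw=[-1,-1,-1,-1,-1,-1,-1],
)

```text
time_s: 27.98
tool_pos: [0.4194, -0.2596, 0.0773]
eef_rot: [0.0, -0.296, 0.955, -0.0]
contact_force: [-0.7, -0.2, -4.4]
gripper_width: 0.26
finger_force: 79.2
```

>>> carry_out(
  delta_pos=[
    [-0.1,0.033,0],
    [-0.24,0.08,0],
    [-0.38,0.125,0],
    [-0.52,0.17,0],
    [-0.66,0.218,0],
    [-0.77,0.254,0],
    [-0.77,0.254,0],
  ],
  angular=[
    [0,0,0],
    [0,0,0],
    [0,0,0],
    [0,0,0],
    [0,0,0],
    [0,0,0],
    [0,0,0],
  ],
  claw=[-1,-1,-1,-1,-1,-1,-1],
)

```text
time_s: 28.57
tool_pos: [0.5186, -0.1269, 0.0755]
eef_rot: [-0.0, -0.297, 0.955, 0.001]
contact_force: [-0.9, 0.2, -3.2]
gripper_width: 0.261
finger_force: 79.1
```

>>> carry_out(
  delta_pos=[
    [-0.12,0.04,0],
    [-0.26,0.086,0],
    [-0.4,0.132,0],
    [-0.54,0.178,0],
    [-0.68,0.224,0],
    [-0.77,0.254,0],
    [-0.77,0.254,0],
    [-0.77,0.254,0],
    [-0.77,0.254,0],
  ],
  angular=[
    [0,0,0],
    [0,0,0],
    [0,0,0],
    [0,0,0],
    [0,0,0],
    [0,0,0],
    [0,0,0],
    [0,0,0],
    [0,0,0],
  ],
  claw=[-1,-1,-1,-1,-1,-1,-1,-1,-1],
)

```text
time_s: 29.32
tool_pos: [0.6148, -0.0024, 0.0757]
eef_rot: [-0.002, -0.296, 0.955, 0.001]
contact_force: [-0.4, 0.3, -3.3]
gripper_width: 0.257
finger_force: 79.1
```

>>> carry_out(
  delta_pos=[
    [0,0,0.1],
    [0,0,0.18],
    [0,0,0.24],
    [0,0,0.28],
    [0,0,0.305],
    [0,0,0.318],
    [0,0,0.325],
    [0,0,0.325],
    [0,0,0.325],
  ],
  angular=[
    [0,0,0],
    [0,0,0],
    [0,0,0],
    [0,0,0],
    [0,0,0],
    [0,0,0],
    [0,0,0],
    [0,0,0],
    [0,0,0],
  ],
  claw=[-1,-1,-1,-1,-1,-1,-1,-1,-1],
)

```text
time_s: 30.07
tool_pos: [0.6169, -0.002, 0.0131]
eef_rot: [0.001, -0.296, 0.955, -0.0]
contact_force: [-0.0, 0.3, -4.0]
gripper_width: 0.264
finger_force: 79.2
```

>>> carry_out(
  delta_pos=[
    [0,0,0],
    [0,0,0],
    [0,0,0],
    [0,0,0],
    [0,0,-0.1],
    [0,0,-0.25],
    [0,0,-0.4],
    [0,0,-0.6],
    [0,0,-0.6],
    [0,0,-0.6],
  ],
  angular=[
    [0,0,0],
    [0,0,0],
    [0,0,0],
    [0,0,0],
    [0,0,0],
    [0,0,0],
    [0,0,0],
    [0,0,0],
    [0,0,0],
    [0,0,0],
  ],
  claw=[0,0,0,0,0,0,0,0,0,0],
)

```text
time_s: 30.9
tool_pos: [0.6189, -0.0023, 0.1364]
eef_rot: [0.003, -0.296, 0.955, -0.002]
contact_force: [-0.1, -0.6, 0.2]
gripper_width: 0.501
finger_force: 0.0
```

>>> carry_out(
  delta_pos=[
    [0.2,0,0],
    [0.4,0,0],
    [0.6,0,0],
    [0.8,0,0],
    [1,0,0],
    [1,0,0],
    [1,0,0],
    [1,0,0],
  ],
  angular=[
    [0,0,0],
    [0,0,0],
    [0,0,0],
    [0,0,0],
    [0,0,0],
    [0,0,0],
    [0,0,0],
    [0,0,0],
  ],
  claw=[0,0,0,0,0,0,0,0],
)

```text
time_s: 31.57
tool_pos: [0.4513, -0.1148, 0.132]
eef_rot: [0.0, -0.295, 0.955, 0.0]
contact_force: [-0.4, -0.6, 0.3]
gripper_width: 0.505
finger_force: 0.0
```

```bash
python3 - <<'E'
from h import *
snap('scene','s11')
Y=np.radians([0,30,60,90,120,150])
measure([('insert','insert',.615,-.002,Y),('pin','pin_a',.612,.306,(0,)),('pin','pin_a',.599,.24,(0,)),('bush','bush_a',.606,-.254,(0,)),('bush','bush_a',.553,-.254,(0,))],z0=.004)
for c in('top','scene'): print([(np.round(d['location'],4),round(d['p'],2)) for d in ctrl.pinpoint('stone_r',c)])
E
```

```text
insert ['top', 'scene'] [ 6.167e-01 -1.000e-04] 214.1 iou 0.907
insert ['top'] [0.6167 0.0012] 34.4 iou 0.961
insert ['scene'] [ 0.6178 -0.0025] 35.3 iou 0.958
pin ['top', 'scene'] [0.6118 0.306 ] 4.7 iou 0.743
pin ['top'] [0.6113 0.3075] 6.1 iou 0.715
pin ['scene'] [0.6127 0.3048] 1.6 iou 0.821
pin ['top', 'scene'] [0.5967 0.2416] 4.6 iou 0.808
pin ['top'] [0.5967 0.2422] 3.5 iou 0.81
pin ['scene'] [0.5983 0.2399] 2.9 iou 0.849
bush ['top', 'scene'] [ 0.6073 -0.2542] 6.1 iou 0.871
bush ['top'] [ 0.6057 -0.2519] 1.4 iou 0.863
bush ['scene'] [ 0.6087 -0.2543] 3.6 iou 0.92
bush ['top', 'scene'] [ 0.5536 -0.2541] 0.7 iou 0.793
bush ['top'] [ 0.5539 -0.2536] 1.9 iou 0.662
bush ['scene'] [ 0.5535 -0.2546] 4.2 iou 0.927
[(array([ 0.6048, -0.1352, -0.0024]), 0.77), (array([ 0.6194,  0.1298, -0.0018]), 0.75), (array([ 0.6049,  0.2742, -0.0021]), 0.63)]
[(array([0.6166, 0.1328, 0.0062]), 0.76), (array([ 0.6086, -0.1333,  0.0009]), 0.58)]
```

View pics/s11.png

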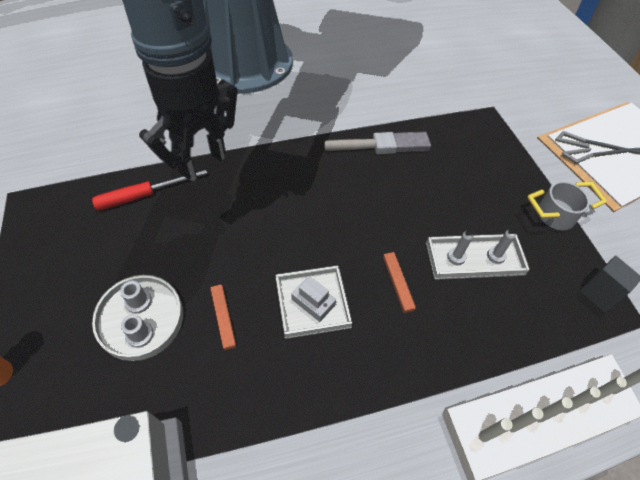

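All five parts stand flat and well inside their trays: bushes at (133,295) and (135,330), insert at (314,297), pins at (458,250) and (500,250). The stones haven't moved, and the gripper is clear of everything.

```bash
python3 -c "
from cell import ctrl
print(ctrl.close_job())"
```

```text
the job is handed in; nothing more can be done
None
```

The job is handed in, and the closing measurements showed all five parts flat and upright in their trays with both stones where they lay; the interface returned no verdict.

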